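# Pack a cheese wedge and hold the run button half-way

## Task

Lay the wrapped cheese wedge flat in the open basin of the packing machine and let go of it, then swing the machine's lid fully shut. Only after that press the round hold-to-run button on the machine's deck about half-way down (10 mm of its 20 mm travel; never to its stop, which trips the machine) and finish while still holding it there, leaving the jar, the dish and the pepper mill alone.

Things in the scene. Friction and masses are not known exactly. Their poses are not given: they have to be found in the camera images.
- wedge_center (a point): Wrapped wedge of yellow cheese lying on the counter, 118 mm long (its x axis) by 78 mm wide at the broad rind end by 53 mm tall, about 0.22 kg. It tapers evenly to a narrow edge at its -x end, the broad end is at +x; its two long sides are upright, 48 mm apart 6 mm to +x of this point. The point is the centre of that outline, 26 mm above its underside; z up. A till with a raised display stands close behind it: keep the arm on the robot's side of it.
- packer: Fixed tabletop packing machine, steel, 172 mm deep (x) by 280 mm (y), body 36 mm high. Origin: centre of its underside; x points away from the robot at yaw 0, y to the left, z up. Its left part is the open basin, its right part a flat dark deck with the button. The lid hinges on its left (+y) end.
- basin (a point): Centre of the basin's inner floor, 12 mm above the counter. The basin is 156 mm (packer x) by 174 mm (packer y) inside, its walls are 8 mm thick and rise 24 mm above this floor. Axes as the packer's.
- lid_hinge (a point): Middle of the lid's hinge line, at the left end of the machine, 37 mm above the counter and 100.5 mm to +y of the basin's centre. The hinge axis is the packer's x axis.
- lid_top_edge (a point): Middle of the lid's outer top edge at the free end: in the lid's own frame (origin at the hinge, -y from the hinge to the free end, z out of its outer face) at y = -196 mm, z = +45 mm. The lid is a grey hollow cover with a clear window, 172 mm wide, 196 mm long and 45 mm high, outer face flat; shut, that face lies level 82 mm above the counter; a 12 mm wide black lip stands out at the foot of its free end.
- lid (a joint): Lid angle in rad: 0 fully shut on the basin, 1.57 standing upright at the left end, at most 1.85. Stiff friction hinge (0.5 N m): it stays where it is left and must be pushed all the way, about 3 to 5 N at the free end.
- button_top (a point): Centre of the top of the round black button, cap 44 mm across, on the right-hand deck, 142 mm to -y of the basin's centre; 78 mm above the counter when released. It moves straight down.
- button (a joint): Travel of the button in m: 0 released, 0.020 at its stop. A spring pushes it back up: 2 N at the start of the travel, 4.5 N half-way, 7 N at the stop.
- jar: Closed mustard jar, 72 mm across, 94 mm tall, bystander. Origin: centre of its underside.
- dish: Small round glazed dish with tasting cubes, 91 mm across, 22 mm high, bystander. Origin: centre of its underside.
- mill: Wooden pepper mill, 58 mm across, 150 mm tall, bystander. Origin: centre of its underside.

How it is judged:
By the outcome, as a careful person would: the job done as asked, in the order asked, and still so for the second after the job is handed in, while the arm keeps its last pose, push and grip.
It also fails if it takes over 72 s, if anything falls off the work surface, if the arm or the gripper's body presses on something with over 40 N, if the wrist force passes 120 N, or if a joint passes its speed limit or range.

## Robot

A 6-joint arm with a two-finger parallel gripper is mounted at the origin on a cart in front of the work surface, level with it; the furniture and walls round the work are solid. World frame = base frame: x ahead of the robot, y to its left, z up, the work surface at z = 0. Lengths are in m, angles in rad, forces in N, time in s.
With the tool pointing down it reaches from about 0.375 to 0.9 m from the base axis. Payload 3.1 kg.
Tool frame: the origin (TCP) lies between the finger pads; the fingertips stand 22 mm ahead of it and the grasp point (between the pads) lies 3 mm ahead of it; z points along the fingers, y is the direction in which the jaws open and shut (so a half turn about z gives the same grasp; the last joint's range is limited). The gripper opens to 87 mm and grips with 3 to 60 N. Pads are 19 mm wide; open, the fingers measure 117 mm over their backs; the gripper's body (75 mm by 190 mm) begins 51 mm behind the grasp point.
Start: joints at [1.004, 0.527, 1.433, -0, 1.181, -0.178], TCP at [0.236, 0.579, 0.245] pointing down, gripper open.
Joint ranges: [-3.08, 3.08], [-0.75, 2.2], [0.22, 2.44], [-1.43, 4.57], [0, 2.65], [-2.85, 2.85]. Speed limits (rad/s): [2.79, 2.79, 3.14, 3.14, 3.14, 3.14].

## Interface

Orientations are given as a unit quaternion [x, y, z, w].
In Python, from rig import get_obs, camera, get_calibration, hand_in, search_frame gives the robot as it stands.
- The arm moves only by the shell command python3 -m jog 'ROWS' [FORCE]. ROWS is JSON, a list of rows, each an object with "grip": the closure in counts, from 0 (fully open) to 255 (shut); "travel": the shift along the world's x, y, z in cm, a list of three; "twist": the turn about the world's z in degrees. A call has 1 to 8 rows; each row shifts and turns the commanded pose from where the row before left it; what a row does not reach is not made up. A row lasts 1/10 s, in which the tool goes at most 50 mm and 8.59 degrees, less where a joint would pass 70% of its speed; a pose out of reach is approached as far as the arm can. A call is refused whole if a number of a shift passes 5 or a number of a turn 8.59, either way. A call with a gripper value outside its range is refused whole. The fingers move at their own pace and stop on an object; FORCE is the grip in N (left out, the last holds). Time passes only in rows, so rows that do not move let the fingers close. It gives the time, the measured TCP pose, the force and the opening at its end, in the units of the state.
- get_obs(): the state, without advancing time (a new reading comes with each control period).
- camera(name): name is "scene" or "top"; returns the picture (480x640x3 uint8, red, green, blue); there is no depth.
- get_calibration(name): a dict with "fx", "fy", "cx", "cy" (pixels), "k1" (the pictures are not rectified: a ray, as slopes to the right and down, at radius r is drawn at 1 + k1 r^2 times it, then the intrinsics apply), "R" (3x3) and "t" (3): a world point X has camera coordinates R X + t. Camera axes: x right, y down, z forward; pixel columns grow to the right and rows downward; lengths in m; the calibration is good to about 2 mm. A picture is of the moment at which its call begins. get_calibration takes no time and is no camera call.
- hand_in(): hands the job in, once; it reports no verdict.
Trained networks look in the newest picture that a camera, given by its name, has taken for a name from the list of things; names that differ only in an ending like _2 or _b are one class to them, and where a whole thing is asked for, a point or a joint stands for the part that bears it (a point fixed in the world has none). Each returns a list of dicts, best first, with "p" (0 to 1); they miss things now and then, are a little off and sometimes report something else, mostly with a low value. They report only what shows in the picture. A call takes as long as a camera call.
- search_frame(target, camera): "at" ([x, y, z] in m, in world coordinates, good to about 4 mm: the middle of the surface that is visible of it).
The state is a dict: "time": time; "q": joint angles; "joint_velocities": joint speeds; "joint_torque": joint torques, N m; "position": TCP position; "tool_rot": TCP orientation; "ft_force": force on the tool from outside, world axes, zero at the start; "moment": the same for the moment, N m; "grip_width": finger opening in m.
Only numpy, scipy, OpenCV 4.12 (cv2) and the standard library are available. Lean on these libraries where they do the work, as an engineer would, in place of code of your own. Each camera call takes 0.05 s, during which the arm holds its last target. There are 200 camera calls.

## Working session

There is one attempt and no reset: what is moved stays moved. The work goes in short steps, Python scripts to look and compute and a shell command to move; the robot and the scene stay as the last step left them, time stands still between calls to the robot, and variables do not carry over. Pictures are saved under pics/ and viewed, about 8 in all and at most 12, crops included, and the job is handed in when it is done.

```bash
mkdir -p pics
cat > h.py <<'E'
import numpy as np, cv2
from rig import *
def snap(n,f):
    im=camera(n); cv2.imwrite('pics/'+f,im[:,:,::-1]); return im
def proj(n,X):
    c=get_calibration(n); p=np.array(c["R"])@np.array(X,float)+np.array(c["t"])
    a=p[:2]/p[2]; a=a*(1+c["k1"]*(a@a)); return np.array([c["fx"]*a[0]+c["cx"],c["fy"]*a[1]+c["cy"]])
def ray(n,uv):
    c=get_calibration(n); d=np.array([(uv[0]-c["cx"])/c["fx"],(uv[1]-c["cy"])/c["fy"]]); a=d.copy()
    for _ in range(20): a=d/(1+c["k1"]*(a@a))
    R=np.array(c["R"]); return -R.T@np.array(c["t"]), R.T@np.array([a[0],a[1],1])
def atz(n,uv,z):
    o,d=ray(n,uv); return o+d*(z-o[2])/d[2]
def tri(n1,u1,n2,u2):
    o1,d1=ray(n1,u1);o2,d2=ray(n2,u2)
    s=np.linalg.lstsq(np.c_[d1,-d2],o2-o1,rcond=None)[0]
    a,b=o1+s[0]*d1,o2+s[1]*d2; return (a+b)/2,np.linalg.norm(a-b)
E
python3 - <<'E'
from h import *
np.set_printoptions(precision=3,suppress=True)
for n in("scene","top"):
    snap(n,n+'0.png'); c=get_calibration(n); print(n,-np.array(c["R"]).T@np.array(c["t"]),np.array(c["R"])[2])
    for t in("wedge_center","packer","lid_top_edge","button_top","jar","dish","mill"):
        print(t,[(np.round(r["at"],3).tolist(),round(r["p"],2)) for r in search_frame(t,n)[:2]])
o=get_obs();print(o)
E
```

```text
scene [-0.296 -0.786  1.361] [ 0.511  0.447 -0.734]
wedge_center [([0.489, -0.308, 0.053], 0.87)]
packer [([0.527, 0.16, 0.036], 0.96)]
lid_top_edge [([0.528, 0.162, 0.039], 0.64)]
button_top []
jar [([0.702, 0.108, 0.088], 0.51)]
dish [([0.558, -0.579, 0.019], 0.83)]
mill []
top [-0.055 -0.131  1.667] [ 0.38   0.075 -0.922]
wedge_center [([0.501, -0.302, 0.05], 0.63)]
packer [([0.524, 0.119, 0.034], 0.88)]
lid_top_edge [([0.546, 0.225, 0.163], 0.86), ([0.502, -0.302, 0.051], 0.22)]
button_top [([0.516, -0.037, 0.075], 0.49)]
jar [([0.702, 0.104, 0.082], 0.96)]
dish [([0.551, -0.585, 0.017], 0.89)]
mill [([0.549, 0.587, 0.08], 0.65), ([0.545, 0.223, 0.165], 0.4)]
{'time': 0.8, 'q': array([ 1.005,  0.527,  1.433, -0.   ,  1.181, -0.178]), 'joint_velocities': array([-0.001,  0.001,  0.002,  0.003, -0.   , -0.   ]), 'joint_torque': array([ -0.002, -43.995, -17.697,   0.063,   0.05 ,  -0.   ]), 'position': array([0.236, 0.579, 0.245]), 'tool_rot': array([0.193, 0.981, 0.   , 0.   ]), 'ft_force': array([ 0.364,  0.348, -0.119]), 'moment': array([0.008, 0.009, 0.013]), 'grip_width': 0.08683410515703557}
```

View pics/scene0.png

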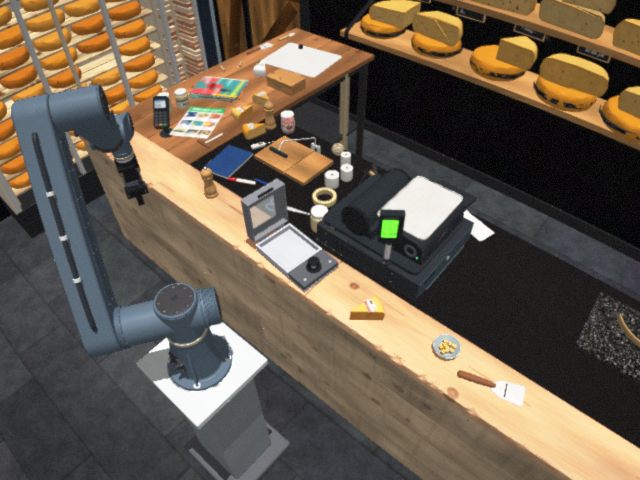

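View pics/top0.png

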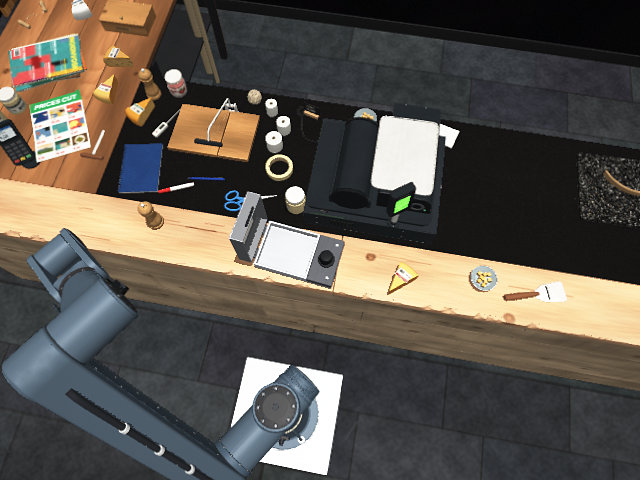

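The scene picture shows the packer around (285,240), the wedge at (367,309) and the lid upright at (265,210). The top picture shows the wedge at (402,279), the button at (326,258) and the jar at (295,200). I'll zoom in to measure.

Run:
```python
from h import *
s=cv2.imread('pics/scene0.png');t=cv2.imread('pics/top0.png')
def c(im,x,y,w,h,k):
    return cv2.resize(im[y:y+h,x:x+w],None,fx=k,fy=k,interpolation=cv2.INTER_CUBIC)
out=np.zeros((600,800,3),np.uint8)
def put(a,x,y): out[y:y+a.shape[0],x:x+a.shape[1]]=a
put(c(s,340,285,50,40,6),0,0)      # scene wedge
put(c(t,380,255,50,45,6),0,300)    # top wedge
put(c(s,235,175,110,120,2.5),320,0)
put(c(t,225,185,125,110,2.5),320,310)
put(c(s,200,160,40,40,4),620,0)
cv2.imwrite('pics/z0.png',out)
```

```text
(no output)
```

View pics/z0.png

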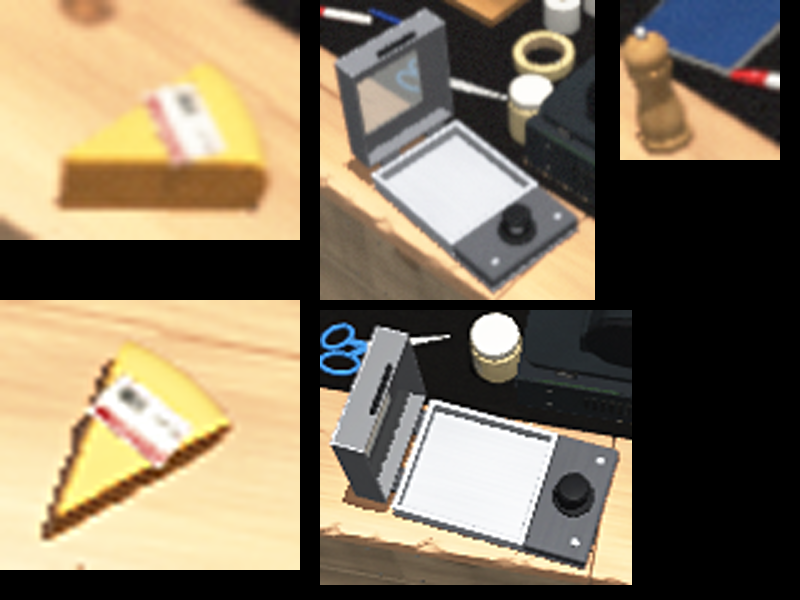

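Run:
```python
from h import *
np.set_printoptions(precision=4,suppress=True)
f=lambda x,y,ox,oy,px,py,k:((x-px+.5)/k-.5+ox,(y-py+.5)/k-.5+oy)
sw=lambda x,y:f(x,y,340,285,0,0,6); tw=lambda x,y:f(x,y,380,255,0,300,6)
sp=lambda x,y:f(x,y,235,175,320,0,2.5); tp=lambda x,y:f(x,y,225,185,320,310,2.5)
for n,a,b in(("tip top",sw(62,160),tw(60,512)),("near rind top",sw(262,166),tw(231,427)),("far rind top",sw(198,68),tw(128,343)),("tip bot",sw(60,207),tw(43,537))):
    print(n,*tri("scene",a,"top",b), atz("top",b,0.053),atz("scene",a,.053))
for n,a,b in(("deck far right",sp(577,222),tp(618,455)),("deck near right",sp(493,280),tp(588,563)),("bas near left",sp(374,178),tp(393,515)),("bas far left",sp(456,122),tp(430,402)),("button",sp(516,213),tp(574,483)),("lid tl near",sp(337,72),tp(330,443)),("lid tl far",sp(427,10),tp(376,328)),("lid tr near",sp(356,82),tp(373,456)),("lid tr far",sp(445,22),tp(413,338))):
    print(n,*tri("scene",a,"top",b), atz("top",b,0.036),atz("scene",a,.036))
```

```text
tip top [ 0.4436 -0.2675  0.0461] 0.005439348051404129 [ 0.444  -0.2682  0.053 ] [ 0.4369 -0.2694  0.053 ]
near rind top [ 0.5104 -0.3561  0.0477] 0.003637050416205354 [ 0.5102 -0.3563  0.053 ] [ 0.5053 -0.3572  0.053 ]
far rind top [ 0.5446 -0.2907  0.0505] 0.012169082376581705 [ 0.5495 -0.2934  0.053 ] [ 0.5366 -0.2897  0.053 ]
tip bot [ 0.4452 -0.2652 -0.0071] 0.001828111670902644 [ 0.4281 -0.2608  0.053 ] [ 0.4118 -0.2878  0.053 ]
deck far right [ 0.5945 -0.0895  0.0212] 0.003042899938300922 [ 0.5901 -0.0906  0.036 ] [ 0.5831 -0.0968  0.036 ]
deck near right [ 0.4254 -0.0753  0.0374] 0.004949051093712356 [ 0.4281 -0.0763  0.036 ] [ 0.4237 -0.0738  0.036 ]
bas near left [0.4502 0.1984 0.0335] 0.004806941411534635 [0.4472 0.1988 0.036 ] [0.4512 0.1959 0.036 ]
bas far left [0.6249 0.1874 0.0292] 0.00010509886753112791 [0.622  0.1861 0.036 ] [0.6202 0.1825 0.036 ]
button [ 0.5214 -0.0375  0.07  ] 0.008711978338609316 [ 0.538  -0.0374  0.036 ] [ 0.5383 -0.0166  0.036 ]
lid tl near [0.4732 0.2675 0.1996] 0.005527928588413451 [0.5351 0.3108 0.036 ] [0.5783 0.4166 0.036 ]
lid tl far [0.633  0.2403 0.2272] 0.0018404763522591276 [0.7234 0.29   0.036 ] [0.7908 0.4133 0.036 ]
lid tr near [0.4547 0.2021 0.2317] 0.0048086289189545545 [0.5269 0.2465 0.036 ] [0.5819 0.3741 0.036 ]
lid tr far [0.6194 0.1872 0.2417] 0.00042752556022594864 [0.7171 0.233  0.036 ] [0.7874 0.3662 0.036 ]
```

```bash
cat > fit.py <<'E'
from h import *
from scipy.optimize import least_squares
np.set_printoptions(precision=4,suppress=True)
f=lambda x,y,ox,oy,px,py,k:((x-px+.5)/k-.5+ox,(y-py+.5)/k-.5+oy)
sw=lambda x,y:f(x,y,340,285,0,0,6); tw=lambda x,y:f(x,y,380,255,0,300,6)
sp=lambda x,y:f(x,y,235,175,320,0,2.5); tp=lambda x,y:f(x,y,225,185,320,310,2.5)
def T(p,X):
    c,s=np.cos(p[2]),np.sin(p[2]); return [p[0]+c*X[0]-s*X[1],p[1]+s*X[0]+c*X[1],X[2]]
def lidpt(x,y,z,a): return [x,.1455+y*np.cos(a)+z*np.sin(a),.037-y*np.sin(a)+z*np.cos(a)]
W=[("scene",sw(62,160),(-.059,0,.053)),("top",tw(60,512),(-.059,0,.053)),("scene",sw(262,166),(.046,-.039,.053)),("top",tw(231,427),(.046,-.039,.053)),("scene",sw(198,68),(.046,.039,.053)),("top",tw(128,343),(.046,.039,.053)),("top",tw(43,537),(-.059,0,0)),("scene",sw(60,207),(-.059,0,0)),("scene",sw(262,208),(.046,-.039,0))]
res=lambda p:np.concatenate([proj(n,T(p,X))-u for n,u,X in W])
r=least_squares(res,[.49,-.3,-.7],loss='soft_l1');print("wedge",r.x,np.degrees(r.x[2]));print(res(r.x).reshape(-1,2))
# free heights: solve with z offset
P=[("scene",sp(577,222),(.086,-.14,.036)),("top",tp(618,455),(.086,-.14,.036)),("scene",sp(493,280),(-.086,-.14,.036)),("top",tp(588,563),(-.086,-.14,.036)),("scene",sp(374,178),(-.086,.14,.036)),("top",tp(393,515),(-.086,.14,.036)),("scene",sp(456,122),(.086,.14,.036)),("top",tp(430,402),(.086,.14,.036)),("scene",sp(516,213),(0,-.097,.078)),("top",tp(574,483),(0,-.097,.078))]
L=[("scene",sp(337,72),(-.086,-.196,.045)),("top",tp(330,443),(-.086,-.196,.045)),("scene",sp(427,10),(.086,-.196,.045)),("top",tp(376,328),(.086,-.196,.045)),("scene",sp(356,82),(-.086,-.196,0)),("top",tp(373,456),(-.086,-.196,0)),("scene",sp(445,22),(.086,-.196,0)),("top",tp(413,338),(.086,-.196,0))]
res=lambda p:np.concatenate([proj(n,T(p,X))-u for n,u,X in P]+[proj(n,T(p,lidpt(*X,p[3])))-u for n,u,X in L])
r=least_squares(res,[.52,.06,-.1,1.6],loss='soft_l1');p=r.x;print("packer",p,np.degrees(p[2]));print(res(p).reshape(-1,2))
print("basin",T(p,(0,.045,.012)),"button",T(p,(0,-.097,.078)),"hinge",T(p,(0,.1455,.037)),"lidedge",T(p,lidpt(0,-.196,.045,p[3])))
E
python3 fit.py
```

```text
wedge [ 0.4905 -0.2992 -0.5663] -32.443842458182104
[[ 0.2778 -1.0033]
 [-0.3167  0.8988]
 [ 0.4536 -0.6628]
 [ 0.0978  0.5355]
 [ 2.6427 -2.2648]
 [-0.6745 -0.3373]
 [ 0.6012  1.0308]
 [ 0.0331 -0.0545]
 [-0.96    1.1001]]
packer [ 0.5238  0.0547 -0.1002  1.5655] -5.738469263915797
[[ 1.3666 -2.4245]
 [ 1.0029 -1.2642]
 [ 0.581   0.2189]
 [-0.2726  1.0733]
 [-1.0124 -0.9907]
 [-0.7172 -1.569 ]
 [ 0.0183 -0.7599]
 [ 0.3037 -0.3188]
 [ 0.5941 -0.2434]
 [ 0.1527  2.4494]
 [-0.8428 -3.0318]
 [ 1.2336  2.2214]
 [-0.1033  0.1026]
 [ 1.3096  0.4542]
 [-0.7927 -0.8712]
 [-2.2153  0.8184]
 [ 0.5137  0.9011]
 [-0.2242 -0.0514]]
basin [np.float64(0.5283321464728097), np.float64(0.09942781782008495), 0.012] button [np.float64(0.5141338756271246), np.float64(-0.041860572024914604), 0.078] hinge [np.float64(0.5383809226699319), np.float64(0.1994241782385529), 0.037] lidedge [np.float64(0.5427774244013367), np.float64(0.24317419944410848), np.float64(0.23323355069161644)]
```

Fits agree: wedge (0.490,-0.299) yaw -32°, packer (0.524,0.055) yaw -5.7°, lid ≈1.57. Move toward the wedge, high over the lid.

```bash
python3 -m jog '[{"grip":0,"travel":[0,0,5],"twist":0},{"grip":0,"travel":[0,0,5],"twist":0},{"grip":0,"travel":[2.5,-4,0],"twist":-5},{"grip":0,"travel":[2.5,-4,0],"twist":-5},{"grip":0,"travel":[2.5,-4,0],"twist":0},{"grip":0,"travel":[2.5,-4,0],"twist":0},{"grip":0,"travel":[1,-4.5,0],"twist":0},{"grip":0,"travel":[0,-4.5,0],"twist":0}]'
python3 -m jog '[{"grip":0,"travel":[0,-5,0],"twist":0},{"grip":0,"travel":[0,-5,0],"twist":0},{"grip":0,"travel":[0,-5,0],"twist":0},{"grip":0,"travel":[0,-5,0],"twist":0},{"grip":0,"travel":[0,-5,0],"twist":0},{"grip":0,"travel":[0,-5,0],"twist":0},{"grip":0,"travel":[0,-5,0],"twist":0},{"grip":0,"travel":[0,-5,0],"twist":0}]'
```

```text
time: 1.6
position: [0.3479, 0.3269, 0.3447]
tool_rot: [0.278, 0.961, 0.0, 0.001]
ft_force: [0.6, -0.8, 0.4]
grip_width: 0.0872
time: 2.4
position: [0.3459, -0.0733, 0.345]
tool_rot: [0.278, 0.961, -0.0, 0.001]
ft_force: [1.8, 0.8, 0.1]
grip_width: 0.0873
```

```bash
python3 -m jog '[{"grip":0,"travel":[3,-4,0],"twist":0},{"grip":0,"travel":[3,-4,0],"twist":0},{"grip":0,"travel":[3,-4,0],"twist":0},{"grip":0,"travel":[3,-4,0],"twist":0},{"grip":0,"travel":[3,-4,0],"twist":0},{"grip":0,"travel":[0,-2.9,-4],"twist":0},{"grip":0,"travel":[0,0,-5],"twist":0},{"grip":0,"travel":[0,0,-5],"twist":0}]'
python3 -m jog '[{"grip":0,"travel":[0,0,-4.5],"twist":0},{"grip":0,"travel":[0,0,0],"twist":0},{"grip":0,"travel":[0,0,0],"twist":0}]'
python3 - <<'E'
from h import *
s=snap("scene","s1.png");t=snap("top","t1.png");o=get_obs();print(o["position"],o["q"],o["tool_rot"])
for n in("scene","top"):print(n,proj(n,o["position"]+[0,0,-.003]),search_frame("wedge_center",n)[:1])
a=cv2.resize(s[250:350,300:433],None,fx=3,fy=3,interpolation=2);b=cv2.resize(t[220:320,330:463],None,fx=3,fy=3,interpolation=2)
cv2.imwrite('pics/z1.png',np.hstack([a,b])[:,:,::-1])
E
```

```text
time: 3.2
position: [0.4967, -0.302, 0.2033]
tool_rot: [0.278, 0.961, -0.001, 0.001]
ft_force: [-0.2, 0.1, -0.3]
grip_width: 0.0872
time: 3.5
position: [0.4965, -0.3006, 0.1597]
tool_rot: [0.277, 0.961, 0.0, -0.0]
ft_force: [0.9, 1.0, 0.2]
grip_width: 0.0868
[ 0.49797045 -0.30174808  0.16233086] [-7.36594746e-01  5.74467504e-01  1.62257863e+00 -7.64310519e-06
  9.38981501e-01 -1.74529420e+00] [ 0.27735987  0.96076207 -0.00122695  0.00249739]
scene [370.84247879 285.70336691] [{'at': [0.4875, -0.31, 0.0499], 'p': 0.93}]
top [406.45247315 266.18251556] []
```

View pics/z1.png

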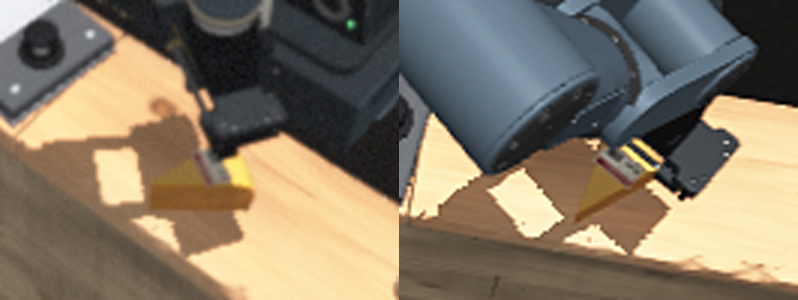

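The picture shows the fingers straddling the wedge (scene: finger at about (371,298), wedge at (367,309)). Its jaws are in line, so I'll go down and grip.

```bash
python3 -m jog '[{"grip":0,"travel":[0,0,-4],"twist":0},{"grip":0,"travel":[0,0,-4],"twist":0},{"grip":0,"travel":[0,0,-2.5],"twist":0},{"grip":0,"travel":[0,0,-1.5],"twist":0},{"grip":0,"travel":[0,0,-1],"twist":0},{"grip":0,"travel":[0,0,0],"twist":0},{"grip":0,"travel":[0,0,0],"twist":0}]'
python3 -m jog '[{"grip":80,"travel":[0,0,0],"twist":0},{"grip":130,"travel":[0,0,0],"twist":0},{"grip":255,"travel":[0,0,0],"twist":0},{"grip":255,"travel":[0,0,0],"twist":0},{"grip":255,"travel":[0,0,0],"twist":0},{"grip":255,"travel":[0,0,0],"twist":0},{"grip":255,"travel":[0,0,0],"twist":0}]' 15
```

```text
time: 4.4
position: [0.4972, -0.3011, 0.0308]
tool_rot: [0.277, 0.961, -0.001, 0.001]
ft_force: [-0.2, 1.0, -0.5]
grip_width: 0.0867
time: 5.1
position: [0.4964, -0.3005, 0.0297]
tool_rot: [0.277, 0.961, -0.0, 0.0]
ft_force: [0.2, 0.1, 1.8]
grip_width: 0.0518
```

```bash
python3 -m jog '[{"grip":255,"travel":[0,0,0],"twist":0},{"grip":255,"travel":[0,0,0],"twist":0},{"grip":255,"travel":[0,0,1],"twist":0},{"grip":255,"travel":[0,0,2],"twist":0},{"grip":255,"travel":[0,0,3],"twist":0},{"grip":255,"travel":[0,0,3],"twist":0},{"grip":255,"travel":[0,0,0],"twist":0}]' 20
python3 - <<'E'
from h import *
s=snap("scene","s2.png");t=snap("top","t2.png");o=get_obs();print(o["position"],o["grip_width"],o["ft_force"])
for n in("scene","top"):print(n,search_frame("wedge_center",n)[:1])
a=cv2.resize(s[250:350,300:433],None,fx=3,fy=3,interpolation=2);b=cv2.resize(t[220:320,330:463],None,fx=3,fy=3,interpolation=2)
cv2.imwrite('pics/z2.png',np.hstack([a,b])[:,:,::-1])
E
```

```text
time: 5.8
position: [0.4983, -0.302, 0.1235]
tool_rot: [0.277, 0.961, -0.002, 0.004]
ft_force: [1.3, -0.1, -2.0]
grip_width: 0.0517
[ 0.49623495 -0.30026492  0.11999818] 0.05161854480953088 [-0.81679516  0.32913791 -2.85581971]
scene [{'at': [0.4613, -0.2885, 0.132], 'p': 0.58}]
top [{'at': [0.5252, 0.2047, 0.0458], 'p': 0.74}]
```

View pics/z2.png

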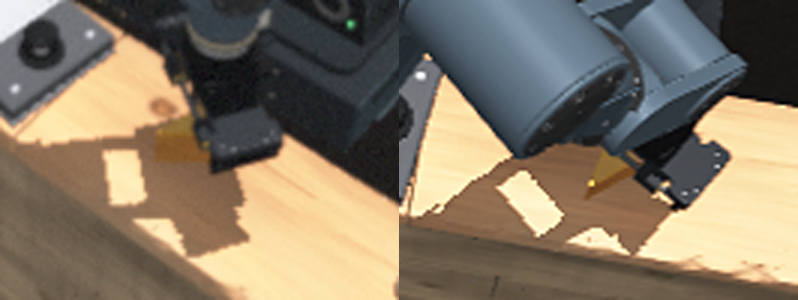

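The wedge is off the counter, level in the jaws (tip at scene crop (165,145)). Carry it to the basin.

```bash
python3 -m jog '[{"grip":255,"travel":[0,1,4],"twist":0},{"grip":255,"travel":[0,3,3],"twist":-4},{"grip":255,"travel":[0,4,0],"twist":-5},{"grip":255,"travel":[0.4,4,0],"twist":-6},{"grip":255,"travel":[0.4,4,0],"twist":-6},{"grip":255,"travel":[0.4,4,0],"twist":-6},{"grip":255,"travel":[0.4,4,0],"twist":-6},{"grip":255,"travel":[0.4,4,0],"twist":-6}]' && python3 -m jog '[{"grip":255,"travel":[0.4,4,0],"twist":-6},{"grip":255,"travel":[0.4,4,0],"twist":-6},{"grip":255,"travel":[0.3,2.5,0],"twist":-6},{"grip":255,"travel":[0,1.2,0],"twist":-6},{"grip":255,"travel":[0,0,0],"twist":-0.4},{"grip":255,"travel":[0,0,0],"twist":0},{"grip":255,"travel":[0,0,0],"twist":0}]'
python3 - <<'E'
from h import *
s=snap("scene","s3.png");t=snap("top","t3.png");o=get_obs();print(o["position"],o["grip_width"],o["ft_force"],o["tool_rot"],o["q"])
a=cv2.resize(s[160:300,210:343],None,fx=3,fy=3,interpolation=2);b=cv2.resize(t[160:300,220:353],None,fx=3,fy=3,interpolation=2)
cv2.imwrite('pics/z3.png',np.hstack([a,b])[:,:,::-1])
E
```

```text
time: 6.8
position: [0.5152, -0.0186, 0.1879]
tool_rot: [0.584, 0.812, -0.001, -0.002]
ft_force: [0.6, -0.3, -1.5]
grip_width: 0.0518
time: 7.5
position: [0.5269, 0.0957, 0.1888]
tool_rot: [0.741, 0.672, -0.001, -0.0]
ft_force: [0.6, -0.3, -1.4]
grip_width: 0.0516
[0.52722226 0.09558068 0.1892389 ] 0.051724940084621106 [-0.60115875 -0.2375366  -1.41843609] [ 7.41140306e-01  6.71350067e-01 -3.03809674e-04 -2.03396357e-04] [-2.92595328e-02  4.84250543e-01  1.71226297e+00 -1.57286122e-04
  9.45799153e-01  6.95709539e-02]
```

View pics/z3.png

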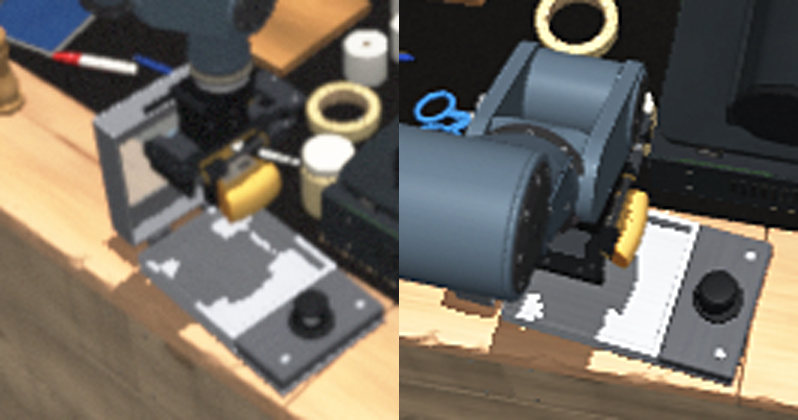

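The wedge hangs over the basin with its tip toward the lid, the walls are clear of it, and the lid is still upright. Lower it in.

```bash
python3 -m jog '[{"grip":255,"travel":[0,0.2,-4],"twist":0},{"grip":255,"travel":[0,0,-4],"twist":0},{"grip":255,"travel":[0,0,-3],"twist":0},{"grip":255,"travel":[0,0,-2],"twist":0},{"grip":255,"travel":[0,0,-1],"twist":0},{"grip":255,"travel":[0,0,0],"twist":0}]' && python3 -m jog '[{"grip":255,"travel":[0,0,-0.4],"twist":0},{"grip":255,"travel":[0,0,0],"twist":0},{"grip":255,"travel":[0,0,0],"twist":0}]'
```

```text
time: 8.2
position: [0.5268, 0.0979, 0.0485]
tool_rot: [0.741, 0.671, -0.001, -0.001]
ft_force: [1.2, 1.1, -1.8]
grip_width: 0.052
time: 8.5
position: [0.528, 0.0985, 0.0465]
tool_rot: [0.741, 0.672, 0.001, 0.001]
ft_force: [0.2, -0.5, -1.2]
grip_width: 0.0515
```

```bash
python3 -m jog '[{"grip":255,"travel":[0,0,-0.2],"twist":0},{"grip":255,"travel":[0,0,0],"twist":0},{"grip":255,"travel":[0,0,0],"twist":0}]'; python3 -m jog '[{"grip":255,"travel":[0,0,-0.2],"twist":0},{"grip":255,"travel":[0,0,0],"twist":0},{"grip":255,"travel":[0,0,0],"twist":0}]'
```

```text
time: 8.8
position: [0.5274, 0.0986, 0.0437]
tool_rot: [0.741, 0.672, 0.0, 0.0]
ft_force: [-0.6, 0.1, -2.4]
grip_width: 0.0521
time: 9.1
position: [0.5276, 0.0986, 0.0417]
tool_rot: [0.741, 0.672, 0.0, 0.0]
ft_force: [-0.1, 1.2, 1.4]
grip_width: 0.0521
```

Contact came at TCP 0.042, as expected. Release and retreat upward.

```bash
python3 -m jog '[{"grip":60,"travel":[0,0,0],"twist":0},{"grip":10,"travel":[0,0,0],"twist":0},{"grip":10,"travel":[0,0,0],"twist":0},{"grip":10,"travel":[0,0,0],"twist":0},{"grip":10,"travel":[0,0,2],"twist":0},{"grip":10,"travel":[0,0,4],"twist":0},{"grip":10,"travel":[0,0,5],"twist":0},{"grip":10,"travel":[0,0,5],"twist":0}]' && python3 -m jog '[{"grip":10,"travel":[0,-2,4],"twist":0},{"grip":10,"travel":[0,-2,4],"twist":0},{"grip":10,"travel":[0,-4,2],"twist":0},{"grip":10,"travel":[0,-4,0],"twist":0},{"grip":255,"travel":[0,-4,0],"twist":0},{"grip":255,"travel":[0,-4,0],"twist":0}]'
python3 - <<'E'
from h import *
s=snap("scene","s4.png");t=snap("top","t4.png");o=get_obs();print(o["position"],o["grip_width"],o["ft_force"])
for n in("scene","top"):
  for k in("wedge_center","lid_top_edge"):print(n,k,search_frame(k,n)[:1])
a=cv2.resize(s[160:300,210:343],None,fx=3,fy=3,interpolation=2);b=cv2.resize(t[160:300,220:353],None,fx=3,fy=3,interpolation=2)
cv2.imwrite('pics/z4.png',np.hstack([a,b])[:,:,::-1])
E
```

```text
time: 9.9
position: [0.5266, 0.0985, 0.2027]
tool_rot: [0.741, 0.672, -0.001, -0.001]
ft_force: [0.3, 0.1, -1.0]
grip_width: 0.0835
time: 10.5
position: [0.5268, -0.1028, 0.3019]
tool_rot: [0.741, 0.672, 0.0, 0.0]
ft_force: [0.6, 1.1, 0.6]
grip_width: 0.0747
[ 0.52756762 -0.1060725   0.30162503] 0.06727369844892964 [-0.44756913 -0.09007369 -0.29873062]
scene wedge_center []
scene lid_top_edge [{'at': [0.5482, 0.2328, 0.1328], 'p': 0.96}]
top wedge_center []
top lid_top_edge [{'at': [0.6167, 0.2119, 0.2344], 'p': 0.6}]
```

View pics/z4.png

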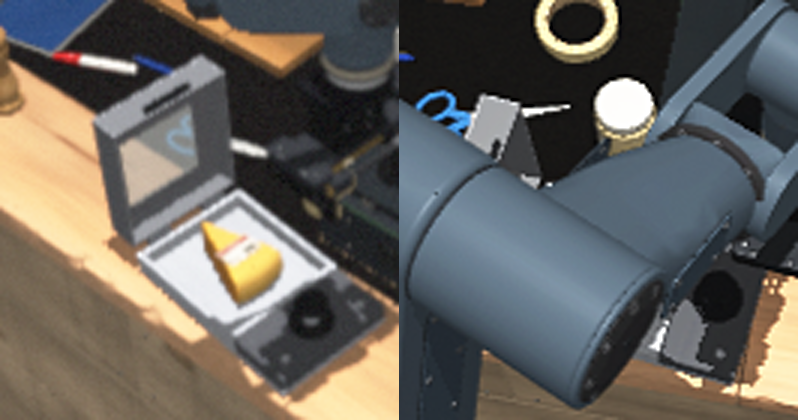

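The wedge lies flat inside the basin, tip toward the hinge (scene crop (240,262)), released, and the lid stands upright. Now go over the lid to its outer side.

```bash
python3 -m jog '[{"grip":255,"travel":[0,3,3],"twist":0},{"grip":255,"travel":[0,4.9,0],"twist":0},{"grip":255,"travel":[0,4.9,0],"twist":0},{"grip":255,"travel":[0.3,4.9,0],"twist":0},{"grip":255,"travel":[0.3,4.9,0],"twist":0},{"grip":255,"travel":[0.3,4.9,0],"twist":0},{"grip":255,"travel":[0.3,4.9,0],"twist":0},{"grip":255,"travel":[0.3,4.9,0],"twist":0}]' && python3 -m jog '[{"grip":255,"travel":[0,4.2,0],"twist":0},{"grip":255,"travel":[0,0,0],"twist":0},{"grip":255,"travel":[0,0,-4],"twist":0},{"grip":255,"travel":[0,0,-4],"twist":0},{"grip":255,"travel":[0,0,-2.8],"twist":0},{"grip":255,"travel":[0,0,0],"twist":0}]'
```

```text
time: 11.6
position: [0.5407, 0.2753, 0.3315]
tool_rot: [0.74, 0.673, -0.0, -0.0]
ft_force: [1.2, 0.3, 0.5]
grip_width: 0.0007
time: 12.2
position: [0.5382, 0.3129, 0.219]
tool_rot: [0.74, 0.672, -0.005, -0.002]
ft_force: [-0.3, -0.8, 0.6]
grip_width: 0.0003
```

```bash
python3 -m jog '[{"grip":255,"travel":[0,-3,0],"twist":0},{"grip":255,"travel":[0,-2,0],"twist":0},{"grip":255,"travel":[0,-1,0],"twist":0},{"grip":255,"travel":[0,-1,0],"twist":0},{"grip":255,"travel":[-0.1,-1,0.1],"twist":0},{"grip":255,"travel":[-0.1,-1,0.1],"twist":0},{"grip":255,"travel":[-0.1,-1,0.1],"twist":0},{"grip":255,"travel":[-0.1,-1,0.1],"twist":0}]'
```

```text
time: 13.0
position: [0.5385, 0.2028, 0.2275]
tool_rot: [0.741, 0.672, 0.0, 0.0]
ft_force: [0.9, 2.7, -0.9]
grip_width: -0.0
```

```bash
python3 -m jog '[{"grip":255,"travel":[-0.2,-2,-0.1],"twist":0},{"grip":255,"travel":[-0.2,-1.9,-0.2],"twist":0},{"grip":255,"travel":[-0.2,-2.1,-0.7],"twist":0},{"grip":255,"travel":[-0.2,-2.1,-0.9],"twist":0},{"grip":255,"travel":[0,0,0],"twist":0}]'; python3 -m jog '[{"grip":255,"travel":[-0.1,-1.8,-1.3],"twist":0},{"grip":255,"travel":[-0.1,-1.7,-1.5],"twist":0},{"grip":255,"travel":[-0.1,-1.3,-1.7],"twist":0},{"grip":255,"travel":[-0.1,-1.3,-1.8],"twist":0},{"grip":255,"travel":[0,0,0],"twist":0}]'
```

```text
time: 13.5
position: [0.5281, 0.1195, 0.2067]
tool_rot: [0.742, 0.671, -0.003, -0.001]
ft_force: [-0.2, -0.0, -0.7]
grip_width: 0.0008
time: 14.0
position: [0.5243, 0.0605, 0.1436]
tool_rot: [0.741, 0.671, -0.003, -0.002]
ft_force: [-0.6, 0.8, -0.6]
grip_width: 0.0003
```

```bash
python3 -m jog '[{"grip":255,"travel":[0,-0.9,-1.5],"twist":0},{"grip":255,"travel":[0,-0.5,-1.2],"twist":0},{"grip":255,"travel":[0,0,-0.8],"twist":0},{"grip":255,"travel":[0,0,0],"twist":0}]'; python3 -m jog '[{"grip":255,"travel":[0,0,-0.4],"twist":0},{"grip":255,"travel":[0,0,-0.3],"twist":0},{"grip":255,"travel":[0,0,0],"twist":0}]'
python3 - <<'E'
from h import *
s=snap("scene","s5.png");t=snap("top","t5.png");o=get_obs();print(o["position"],o["grip_width"],o["ft_force"])
a=cv2.resize(s[160:300,210:343],None,fx=3,fy=3,interpolation=2);b=cv2.resize(t[160:300,220:353],None,fx=3,fy=3,interpolation=2)
cv2.imwrite('pics/z5.png',np.hstack([a,b])[:,:,::-1])
E
```

```text
time: 14.4
position: [0.5257, 0.0479, 0.1097]
tool_rot: [0.741, 0.672, -0.001, -0.001]
ft_force: [-0.3, -0.4, 0.1]
grip_width: 0.0003
time: 14.7
position: [0.5267, 0.0478, 0.1044]
tool_rot: [0.741, 0.672, 0.0, 0.0]
ft_force: [-1.5, -0.1, 5.0]
grip_width: 0.0004
[0.52670501 0.04775553 0.10441878] 0.00018188491143245994 [-1.08872868 -1.56006273  5.79055789]
```

View pics/z5.png

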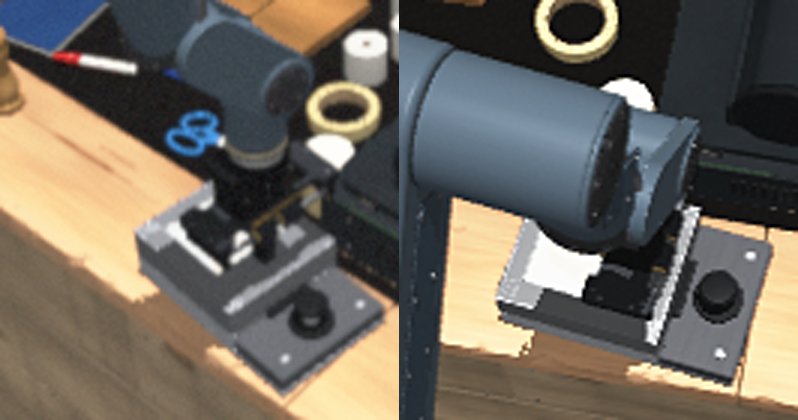

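The lid lies shut in both pictures and the fingertips read 82 mm height. I'll press a bit more to confirm it has seated.

```bash
python3 -m jog '[{"grip":255,"travel":[0,0,-0.3],"twist":0},{"grip":255,"travel":[0,0,0],"twist":0},{"grip":255,"travel":[0,0,0],"twist":0}]'; python3 -m jog '[{"grip":255,"travel":[0,0,-0.3],"twist":0},{"grip":255,"travel":[0,0,0],"twist":0},{"grip":255,"travel":[0,0,0],"twist":0}]'
```

```text
time: 15.1
position: [0.5267, 0.0478, 0.1042]
tool_rot: [0.741, 0.672, 0.001, 0.001]
ft_force: [-5.6, 0.3, 26.2]
grip_width: 0.0004
time: 15.4
position: [0.5267, 0.0478, 0.104]
tool_rot: [0.741, 0.672, 0.001, 0.001]
ft_force: [-10.7, 0.2, 47.7]
grip_width: 0.0006
```

The lid is seated: 48 N through the fingertips moved it only 0.2 mm, which was a harder push than I meant. I'll back off and go above the button.

```bash
python3 -m jog '[{"grip":255,"travel":[0,0,2],"twist":0},{"grip":255,"travel":[0,0,3],"twist":0},{"grip":255,"travel":[-0.3,-3,0],"twist":0},{"grip":255,"travel":[-0.4,-3,0],"twist":0},{"grip":255,"travel":[-0.4,-2.8,0],"twist":0},{"grip":255,"travel":[0,0,-2],"twist":0},{"grip":255,"travel":[0,0,0],"twist":0},{"grip":255,"travel":[0,0,0],"twist":0}]'
python3 - <<'E'
from h import *
s=snap("scene","s6.png");t=snap("top","t6.png");o=get_obs();p=o["position"];print(p,o["ft_force"])
for n in("scene","top"):print(n,proj(n,p-[0,0,.022]),proj(n,[.514,-.042,.078]),search_frame("button_top",n)[:1],search_frame("lid_top_edge",n)[:1])
a=cv2.resize(s[210:290,260:360],None,fx=4,fy=4,interpolation=2);b=cv2.resize(t[210:290,270:370],None,fx=4,fy=4,interpolation=2)
cv2.imwrite('pics/z6.png',np.hstack([a,b])[:,:,::-1])
E
```

```text
time: 16.2
position: [0.5149, -0.04, 0.1274]
tool_rot: [0.741, 0.672, -0.0, -0.001]
ft_force: [0.1, -1.1, -0.3]
grip_width: 0.0006
[ 0.51558757 -0.03986923  0.1279554 ] [-0.80227133 -0.01110962  0.56667619]
scene [313.3751534  254.01979976] [313.69882591 259.69727222] [{'at': [0.5128, -0.0437, 0.0855], 'p': 0.46}] [{'at': [0.4884, 0.1182, 0.0832], 'p': 0.87}]
top [326.00692106 252.96696309] [326.48642204 256.39320778] [{'at': [0.553, -0.5835, 0.0182], 'p': 0.3}] [{'at': [0.4799, 0.1057, 0.0844], 'p': 0.85}]
```

View pics/z6.png

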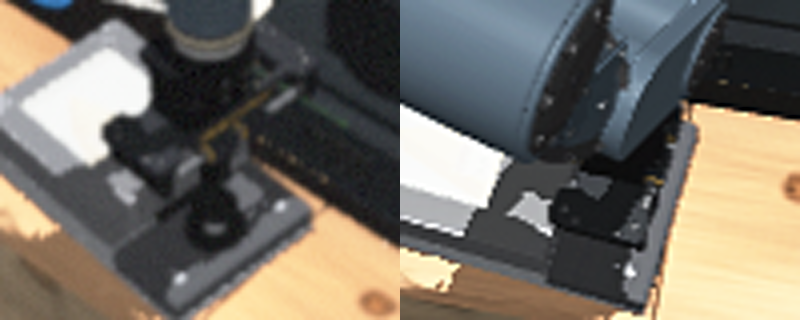

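The fingertip is right above the button (scene crop (212,185) over the cap at (213,222)), with the lid still shut. Now press in steps.

```bash
python3 -m jog '[{"grip":255,"travel":[0,0,-1.5],"twist":0},{"grip":255,"travel":[0,0,-0.8],"twist":0},{"grip":255,"travel":[0,0,0],"twist":0},{"grip":255,"travel":[0,0,0],"twist":0}]'; python3 -m jog '[{"grip":255,"travel":[0,0,-0.4],"twist":0},{"grip":255,"travel":[0,0,-0.2],"twist":0},{"grip":255,"travel":[0,0,0],"twist":0},{"grip":255,"travel":[0,0,0],"twist":0}]'; python3 -m jog '[{"grip":255,"travel":[0,0,-0.3],"twist":0},{"grip":255,"travel":[0,0,0],"twist":0},{"grip":255,"travel":[0,0,0],"twist":0}]'
```

```text
time: 16.9
position: [0.5153, -0.0403, 0.1045]
tool_rot: [0.741, 0.672, -0.0, -0.0]
ft_force: [0.3, 0.8, 0.6]
grip_width: 0.001
time: 17.3
position: [0.5158, -0.0405, 0.0989]
tool_rot: [0.741, 0.672, 0.0, 0.001]
ft_force: [0.5, 0.2, 2.3]
grip_width: 0.0005
time: 17.6
position: [0.5158, -0.0405, 0.0957]
tool_rot: [0.741, 0.672, 0.0, 0.0]
ft_force: [0.2, -0.6, 3.2]
grip_width: 0.0005
```

```bash
python3 -m jog '[{"grip":255,"travel":[0,0,-0.3],"twist":0},{"grip":255,"travel":[0,0,-0.25],"twist":0},{"grip":255,"travel":[0,0,0],"twist":0},{"grip":255,"travel":[0,0,0],"twist":0},{"grip":255,"travel":[0,0,0],"twist":0}]'
python3 - <<'E'
from h import *
P=[];F=[]
snap("scene","s7.png"); 
for i in range(10): camera("top"); o=get_obs();P.append(o["position"]);F.append(o["ft_force"])
print(np.mean(P,0),np.mean(F,0),search_frame("lid_top_edge","top")[:1])
E
```

```text
time: 18.1
position: [0.5158, -0.0406, 0.0902]
tool_rot: [0.741, 0.672, 0.0, 0.0]
ft_force: [2.1, -0.8, 3.9]
grip_width: 0.0004
[ 0.51570477 -0.04054391  0.09018231] [ 2.39207943 -0.06733559  4.26985828] [{'at': [0.4944, 0.111, 0.0824], 'p': 0.97}]
```

Height gives 9.8 mm of travel and the force (4.3 N) gives about 9 mm, and both hold steady. Hand in.

```bash
python3 -c "
from rig import *
print(hand_in())"
```

```text
the job is handed in; nothing more can be done
None
```

The job is handed in: the wedge is in the basin, the lid is shut, and the arm is still holding the button about half-way down. No verdict was reported.

- **Wedge:** I laid it flat in the basin and let go. A picture taken before closing the lid showed it lying flat, clear of the walls.
- **Lid:** I pushed it over from its outer side until it seated. The fingertips read 82 mm on its face, the height given for shut. The later network checks put it at 82–84 mm.
- **Button:** The last averaged reading (before hand-in) put the travel at 9.8 mm by height. The force of 4.3 N suggests about 9 mm, so the two differ slightly. Both are well short of the 20 mm stop.
- **Bystanders:** I kept the planned paths clear of the jar, dish and mill, and felt no unexpected contact. I did not measure their positions again at the end.

- **Hard push on the lid:** While checking that it had seated, I pressed to 48 N through the fingertips, harder than I meant. That is over the 40 N limit, which is stated for the arm and the gripper's body. It is under the 120 N wrist limit.
- **Sideways force:** About 2.4 N along x showed on the tool during the final hold. I took it to be friction on the button.
- **Network misses:** The networks found neither the wedge once it was in the basin nor the button in the last top view. Those two checks rest on the pictures, the force and the measured height.

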